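Count out six trackball balls on the tilting pocket board

TASK

Count out six trackball balls on the tilting pocket board: tip it right down by pressing its orange pad so that balls roll out of the channel and fill all six pockets, then tip it fully back so that the three left over run home into the channel (tip again if a pocket is still empty), and push the sliding shutter fully shut over them. Leave the board tipped to the channel; do not touch the balls with the gripper, spill none, and leave the multimeter, mouse and screwdriver alone.

Things in the scene. Friction and masses are not known exactly. Their poses are not given: they have to be found in the camera images.
- board (a joint): Tilt of the counting board, rad. 0 = fully tipped down to the channel end (the start; 0.38 rad off level), 0.38 = level, 0.76 = fully tipped down to the run-out end, beyond the pockets. Stiff: it stays where it is left and needs about 2.5 N pressed straight down on a pad to move; firm stops at both ends.
- deck (a point): Centre of the counting board, on its pivot axis, 75 mm above the table; the board only tilts. Axes turn with it: x along the pivot (always level), y to the channel end, z square to the deck (plane z=0). Green walls 30 mm high, outside 93 x 194 mm. Deck: three lanes along y, parted by fins 8 mm high; green channel y +92 to +20 mm, two rows of three pockets, white run-out to -92. Pivot cheeks at x = +-56 mm.
- pad_fill (a point): Centre of the top of the orange press pad (60 x 50 mm, 8 mm thick, level with the deck), which sticks out of the run-out end of the board, 124 mm from the pivot. Pressing it down tips the balls out of the channel, over the pockets; tipped over a few seconds they settle, tipped fast they may jump a pocket. Between the stops it goes about 92 mm down.
- pad_return (a point): Centre of the top of the black press pad, the same size, at the channel end of the board, 124 mm from the pivot on the other side. Pressing it down tips the board back to the channel. Between the stops it goes about 92 mm down.
- shutter (a joint): How far the sliding shutter is open, m: 0 = shut over the channel, 0.10 = fully open; the channel is free from 0.085 on. It slides along the board's x (level) and shuts towards -x; needs about 1.5 N, stays where left, firm stop at 0. Clear top plate 93 x 79 x 3 mm, its top 33.5 mm above the deck; a blue apron on it closes the channel's mouth, at y = 21 mm of the board.
- block (a point): Centre of the blue push block on top of the shutter: 14 mm along the board's x, 34 mm along y, 24 mm high from the plate (33.5 to 57.5 mm above the deck). Axes as the board's. At shut it stands 20 mm to -x of the board's centre line.
- pocket0 (a point): Pocket 0: where the centre of a ball lies when seated in it. A square pocket 23 to 24 mm wide, 23 mm deep with a black bottom, in the row next to the channel; a seated ball lies 1 mm below the deck, and other balls roll over it. Axes as the board's.
- pocket1 (a point): Pocket 1: where the centre of a ball lies when seated in it. A square pocket 23 to 24 mm wide, 23 mm deep with a black bottom, in the row next to the channel; a seated ball lies 1 mm below the deck, and other balls roll over it. Axes as the board's.
- pocket2 (a point): Pocket 2: where the centre of a ball lies when seated in it. A square pocket 23 to 24 mm wide, 23 mm deep with a black bottom, in the row next to the channel; a seated ball lies 1 mm below the deck, and other balls roll over it. Axes as the board's.
- pocket3 (a point): Pocket 3: where the centre of a ball lies when seated in it. A square pocket 23 to 24 mm wide, 23 mm deep with a black bottom, in the second row, next to the run-out; a seated ball lies 1 mm below the deck, and other balls roll over it. Axes as the board's.
- pocket4 (a point): Pocket 4: where the centre of a ball lies when seated in it. A square pocket 23 to 24 mm wide, 23 mm deep with a black bottom, in the second row, next to the run-out; a seated ball lies 1 mm below the deck, and other balls roll over it. Axes as the board's.
- pocket5 (a point): Pocket 5: where the centre of a ball lies when seated in it. A square pocket 23 to 24 mm wide, 23 mm deep with a black bottom, in the second row, next to the run-out; a seated ball lies 1 mm below the deck, and other balls roll over it. Axes as the board's.
- ball0_center (a point): Centre of a red trackball ball, 22 mm across, 11 g. All nine balls are alike and start in the channel, three in each lane.
- ball1_center (a point): Centre of a red trackball ball, 22 mm across, 11 g. All nine balls are alike and start in the channel, three in each lane.
- ball2_center (a point): Centre of a red trackball ball, 22 mm across, 11 g. All nine balls are alike and start in the channel, three in each lane.
- ball3_center (a point): Centre of a red trackball ball, 22 mm across, 11 g. All nine balls are alike and start in the channel, three in each lane.
- ball4_center (a point): Centre of a red trackball ball, 22 mm across, 11 g. All nine balls are alike and start in the channel, three in each lane.
- ball5_center (a point): Centre of a red trackball ball, 22 mm across, 11 g. All nine balls are alike and start in the channel, three in each lane.
- ball6_center (a point): Centre of a red trackball ball, 22 mm across, 11 g. All nine balls are alike and start in the channel, three in each lane.
- ball7_center (a point): Centre of a red trackball ball, 22 mm across, 11 g. All nine balls are alike and start in the channel, three in each lane.
- ball8_center (a point): Centre of a red trackball ball, 22 mm across, 11 g. All nine balls are alike and start in the channel, three in each lane.
- multimeter: Bystander: orange multimeter lying on the table, 85 x 175 x 40 mm. Origin: centre of its underside.
- mouse: Bystander: black computer mouse, 60 x 105 x 32 mm. Origin: centre of its underside.
- screwdriver: Bystander: screwdriver lying on the table, about 0.2 m long.

How it is judged:
On the way, in this order (a step that is already met when the one before it is completed fails the run):
1. the board has been tipped right down to the pocket end (tilt above 0.66 rad) (value of joint board above 0.66 rad), for 0.2 s.
2. the board is tipped back to the channel (tilt below 0.08 rad) with a ball in each of the six pockets and the other three in the channel, the shutter still open (more than 50 mm) (distance between any of ball0_center, ball1_center, ball2_center, ball3_center, ball4_center, ball5_center, ball6_center, ball7_center, ball8_center and pocket0 below 0.006 m and distance between any of ball0_center, ball1_center, ball2_center, ball3_center, ball4_center, ball5_center, ball6_center, ball7_center, ball8_center and pocket1 below 0.006 m and distance between any of ball0_center, ball1_center, ball2_center, ball3_center, ball4_center, ball5_center, ball6_center, ball7_center, ball8_center and pocket2 below 0.006 m and distance between any of ball0_center, ball1_center, ball2_center, ball3_center, ball4_center, ball5_center, ball6_center, ball7_center, ball8_center and pocket3 below 0.006 m and distance between any of ball0_center, ball1_center, ball2_center, ball3_center, ball4_center, ball5_center, ball6_center, ball7_center, ball8_center and pocket4 below 0.006 m and distance between any of ball0_center, ball1_center, ball2_center, ball3_center, ball4_center, ball5_center, ball6_center, ball7_center, ball8_center and pocket5 below 0.006 m and ((y of ball0_center in the frame of deck between 0.028 and 0.092 m and z of ball0_center in the frame of deck between 0.004 and 0.02 m and x of ball0_center in the frame of deck between -0.042 and 0.042 m) or distance between ball0_center and pocket0 below 0.006 m or distance between ball0_center and pocket1 below 0.006 m or distance between ball0_center and pocket2 below 0.006 m or distance between ball0_center and pocket3 below 0.006 m or distance between ball0_center and pocket4 below 0.006 m or distance between ball0_center and pocket5 below 0.006 m) and ((y of ball1_center in the frame of deck between 0.028 and 0.092 m and z of ball1_center in the frame of deck between 0.004 and 0.02 m and x of ball1_center in the frame of deck between -0.042 and 0.042 m) or distance between ball1_center and pocket0 below 0.006 m or distance between ball1_center and pocket1 below 0.006 m or distance between ball1_center and pocket2 below 0.006 m or distance between ball1_center and pocket3 below 0.006 m or distance between ball1_center and pocket4 below 0.006 m or distance between ball1_center and pocket5 below 0.006 m) and ((y of ball2_center in the frame of deck between 0.028 and 0.092 m and z of ball2_center in the frame of deck between 0.004 and 0.02 m and x of ball2_center in the frame of deck between -0.042 and 0.042 m) or distance between ball2_center and pocket0 below 0.006 m or distance between ball2_center and pocket1 below 0.006 m or distance between ball2_center and pocket2 below 0.006 m or distance between ball2_center and pocket3 below 0.006 m or distance between ball2_center and pocket4 below 0.006 m or distance between ball2_center and pocket5 below 0.006 m) and ((y of ball3_center in the frame of deck between 0.028 and 0.092 m and z of ball3_center in the frame of deck between 0.004 and 0.02 m and x of ball3_center in the frame of deck between -0.042 and 0.042 m) or distance between ball3_center and pocket0 below 0.006 m or distance between ball3_center and pocket1 below 0.006 m or distance between ball3_center and pocket2 below 0.006 m or distance between ball3_center and pocket3 below 0.006 m or distance between ball3_center and pocket4 below 0.006 m or distance between ball3_center and pocket5 below 0.006 m) and ((y of ball4_center in the frame of deck between 0.028 and 0.092 m and z of ball4_center in the frame of deck between 0.004 and 0.02 m and x of ball4_center in the frame of deck between -0.042 and 0.042 m) or distance between ball4_center and pocket0 below 0.006 m or distance between ball4_center and pocket1 below 0.006 m or distance between ball4_center and pocket2 below 0.006 m or distance between ball4_center and pocket3 below 0.006 m or distance between ball4_center and pocket4 below 0.006 m or distance between ball4_center and pocket5 below 0.006 m) and ((y of ball5_center in the frame of deck between 0.028 and 0.092 m and z of ball5_center in the frame of deck between 0.004 and 0.02 m and x of ball5_center in the frame of deck between -0.042 and 0.042 m) or distance between ball5_center and pocket0 below 0.006 m or distance between ball5_center and pocket1 below 0.006 m or distance between ball5_center and pocket2 below 0.006 m or distance between ball5_center and pocket3 below 0.006 m or distance between ball5_center and pocket4 below 0.006 m or distance between ball5_center and pocket5 below 0.006 m) and ((y of ball6_center in the frame of deck between 0.028 and 0.092 m and z of ball6_center in the frame of deck between 0.004 and 0.02 m and x of ball6_center in the frame of deck between -0.042 and 0.042 m) or distance between ball6_center and pocket0 below 0.006 m or distance between ball6_center and pocket1 below 0.006 m or distance between ball6_center and pocket2 below 0.006 m or distance between ball6_center and pocket3 below 0.006 m or distance between ball6_center and pocket4 below 0.006 m or distance between ball6_center and pocket5 below 0.006 m) and ((y of ball7_center in the frame of deck between 0.028 and 0.092 m and z of ball7_center in the frame of deck between 0.004 and 0.02 m and x of ball7_center in the frame of deck between -0.042 and 0.042 m) or distance between ball7_center and pocket0 below 0.006 m or distance between ball7_center and pocket1 below 0.006 m or distance between ball7_center and pocket2 below 0.006 m or distance between ball7_center and pocket3 below 0.006 m or distance between ball7_center and pocket4 below 0.006 m or distance between ball7_center and pocket5 below 0.006 m) and ((y of ball8_center in the frame of deck between 0.028 and 0.092 m and z of ball8_center in the frame of deck between 0.004 and 0.02 m and x of ball8_center in the frame of deck between -0.042 and 0.042 m) or distance between ball8_center and pocket0 below 0.006 m or distance between ball8_center and pocket1 below 0.006 m or distance between ball8_center and pocket2 below 0.006 m or distance between ball8_center and pocket3 below 0.006 m or distance between ball8_center and pocket4 below 0.006 m or distance between ball8_center and pocket5 below 0.006 m) and value of joint board below 0.08 rad and value of joint shutter above 0.05 m), for 0.3 s.
At the end, for the whole second after the job is handed in: Each of the six pockets holds a ball (centre within 6 mm of the seated place), the other three balls lie in the channel, on its floor, more than 28 mm from the pivot line, the board is tipped to the channel (tilt below 0.08 rad) and the shutter is shut to within 5 mm (distance between any of ball0_center, ball1_center, ball2_center, ball3_center, ball4_center, ball5_center, ball6_center, ball7_center, ball8_center and pocket0 below 0.006 m and distance between any of ball0_center, ball1_center, ball2_center, ball3_center, ball4_center, ball5_center, ball6_center, ball7_center, ball8_center and pocket1 below 0.006 m and distance between any of ball0_center, ball1_center, ball2_center, ball3_center, ball4_center, ball5_center, ball6_center, ball7_center, ball8_center and pocket2 below 0.006 m and distance between any of ball0_center, ball1_center, ball2_center, ball3_center, ball4_center, ball5_center, ball6_center, ball7_center, ball8_center and pocket3 below 0.006 m and distance between any of ball0_center, ball1_center, ball2_center, ball3_center, ball4_center, ball5_center, ball6_center, ball7_center, ball8_center and pocket4 below 0.006 m and distance between any of ball0_center, ball1_center, ball2_center, ball3_center, ball4_center, ball5_center, ball6_center, ball7_center, ball8_center and pocket5 below 0.006 m and ((y of ball0_center in the frame of deck between 0.028 and 0.092 m and z of ball0_center in the frame of deck between 0.004 and 0.02 m and x of ball0_center in the frame of deck between -0.042 and 0.042 m) or distance between ball0_center and pocket0 below 0.006 m or distance between ball0_center and pocket1 below 0.006 m or distance between ball0_center and pocket2 below 0.006 m or distance between ball0_center and pocket3 below 0.006 m or distance between ball0_center and pocket4 below 0.006 m or distance between ball0_center and pocket5 below 0.006 m) and ((y of ball1_center in the frame of deck between 0.028 and 0.092 m and z of ball1_center in the frame of deck between 0.004 and 0.02 m and x of ball1_center in the frame of deck between -0.042 and 0.042 m) or distance between ball1_center and pocket0 below 0.006 m or distance between ball1_center and pocket1 below 0.006 m or distance between ball1_center and pocket2 below 0.006 m or distance between ball1_center and pocket3 below 0.006 m or distance between ball1_center and pocket4 below 0.006 m or distance between ball1_center and pocket5 below 0.006 m) and ((y of ball2_center in the frame of deck between 0.028 and 0.092 m and z of ball2_center in the frame of deck between 0.004 and 0.02 m and x of ball2_center in the frame of deck between -0.042 and 0.042 m) or distance between ball2_center and pocket0 below 0.006 m or distance between ball2_center and pocket1 below 0.006 m or distance between ball2_center and pocket2 below 0.006 m or distance between ball2_center and pocket3 below 0.006 m or distance between ball2_center and pocket4 below 0.006 m or distance between ball2_center and pocket5 below 0.006 m) and ((y of ball3_center in the frame of deck between 0.028 and 0.092 m and z of ball3_center in the frame of deck between 0.004 and 0.02 m and x of ball3_center in the frame of deck between -0.042 and 0.042 m) or distance between ball3_center and pocket0 below 0.006 m or distance between ball3_center and pocket1 below 0.006 m or distance between ball3_center and pocket2 below 0.006 m or distance between ball3_center and pocket3 below 0.006 m or distance between ball3_center and pocket4 below 0.006 m or distance between ball3_center and pocket5 below 0.006 m) and ((y of ball4_center in the frame of deck between 0.028 and 0.092 m and z of ball4_center in the frame of deck between 0.004 and 0.02 m and x of ball4_center in the frame of deck between -0.042 and 0.042 m) or distance between ball4_center and pocket0 below 0.006 m or distance between ball4_center and pocket1 below 0.006 m or distance between ball4_center and pocket2 below 0.006 m or distance between ball4_center and pocket3 below 0.006 m or distance between ball4_center and pocket4 below 0.006 m or distance between ball4_center and pocket5 below 0.006 m) and ((y of ball5_center in the frame of deck between 0.028 and 0.092 m and z of ball5_center in the frame of deck between 0.004 and 0.02 m and x of ball5_center in the frame of deck between -0.042 and 0.042 m) or distance between ball5_center and pocket0 below 0.006 m or distance between ball5_center and pocket1 below 0.006 m or distance between ball5_center and pocket2 below 0.006 m or distance between ball5_center and pocket3 below 0.006 m or distance between ball5_center and pocket4 below 0.006 m or distance between ball5_center and pocket5 below 0.006 m) and ((y of ball6_center in the frame of deck between 0.028 and 0.092 m and z of ball6_center in the frame of deck between 0.004 and 0.02 m and x of ball6_center in the frame of deck between -0.042 and 0.042 m) or distance between ball6_center and pocket0 below 0.006 m or distance between ball6_center and pocket1 below 0.006 m or distance between ball6_center and pocket2 below 0.006 m or distance between ball6_center and pocket3 below 0.006 m or distance between ball6_center and pocket4 below 0.006 m or distance between ball6_center and pocket5 below 0.006 m) and ((y of ball7_center in the frame of deck between 0.028 and 0.092 m and z of ball7_center in the frame of deck between 0.004 and 0.02 m and x of ball7_center in the frame of deck between -0.042 and 0.042 m) or distance between ball7_center and pocket0 below 0.006 m or distance between ball7_center and pocket1 below 0.006 m or distance between ball7_center and pocket2 below 0.006 m or distance between ball7_center and pocket3 below 0.006 m or distance between ball7_center and pocket4 below 0.006 m or distance between ball7_center and pocket5 below 0.006 m) and ((y of ball8_center in the frame of deck between 0.028 and 0.092 m and z of ball8_center in the frame of deck between 0.004 and 0.02 m and x of ball8_center in the frame of deck between -0.042 and 0.042 m) or distance between ball8_center and pocket0 below 0.006 m or distance between ball8_center and pocket1 below 0.006 m or distance between ball8_center and pocket2 below 0.006 m or distance between ball8_center and pocket3 below 0.006 m or distance between ball8_center and pocket4 below 0.006 m or distance between ball8_center and pocket5 below 0.006 m) and value of joint board below 0.08 rad and value of joint shutter below 0.005 m); the robot touches nothing.
It fails at once if a ball leaves the board ((z of ball0_center in the frame of deck above 0.045 m or z of ball0_center in the frame of deck below -0.04 m or x of ball0_center in the frame of deck above 0.055 m or x of ball0_center in the frame of deck below -0.055 m or y of ball0_center in the frame of deck above 0.11 m or y of ball0_center in the frame of deck below -0.11 m) or (z of ball1_center in the frame of deck above 0.045 m or z of ball1_center in the frame of deck below -0.04 m or x of ball1_center in the frame of deck above 0.055 m or x of ball1_center in the frame of deck below -0.055 m or y of ball1_center in the frame of deck above 0.11 m or y of ball1_center in the frame of deck below -0.11 m) or (z of ball2_center in the frame of deck above 0.045 m or z of ball2_center in the frame of deck below -0.04 m or x of ball2_center in the frame of deck above 0.055 m or x of ball2_center in the frame of deck below -0.055 m or y of ball2_center in the frame of deck above 0.11 m or y of ball2_center in the frame of deck below -0.11 m) or (z of ball3_center in the frame of deck above 0.045 m or z of ball3_center in the frame of deck below -0.04 m or x of ball3_center in the frame of deck above 0.055 m or x of ball3_center in the frame of deck below -0.055 m or y of ball3_center in the frame of deck above 0.11 m or y of ball3_center in the frame of deck below -0.11 m) or (z of ball4_center in the frame of deck above 0.045 m or z of ball4_center in the frame of deck below -0.04 m or x of ball4_center in the frame of deck above 0.055 m or x of ball4_center in the frame of deck below -0.055 m or y of ball4_center in the frame of deck above 0.11 m or y of ball4_center in the frame of deck below -0.11 m) or (z of ball5_center in the frame of deck above 0.045 m or z of ball5_center in the frame of deck below -0.04 m or x of ball5_center in the frame of deck above 0.055 m or x of ball5_center in the frame of deck below -0.055 m or y of ball5_center in the frame of deck above 0.11 m or y of ball5_center in the frame of deck below -0.11 m) or (z of ball6_center in the frame of deck above 0.045 m or z of ball6_center in the frame of deck below -0.04 m or x of ball6_center in the frame of deck above 0.055 m or x of ball6_center in the frame of deck below -0.055 m or y of ball6_center in the frame of deck above 0.11 m or y of ball6_center in the frame of deck below -0.11 m) or (z of ball7_center in the frame of deck above 0.045 m or z of ball7_center in the frame of deck below -0.04 m or x of ball7_center in the frame of deck above 0.055 m or x of ball7_center in the frame of deck below -0.055 m or y of ball7_center in the frame of deck above 0.11 m or y of ball7_center in the frame of deck below -0.11 m) or (z of ball8_center in the frame of deck above 0.045 m or z of ball8_center in the frame of deck below -0.04 m or x of ball8_center in the frame of deck above 0.055 m or x of ball8_center in the frame of deck below -0.055 m or y of ball8_center in the frame of deck above 0.11 m or y of ball8_center in the frame of deck below -0.11 m)).
It fails at once if the gripper touches a ball (more than 0.3 N) (contact force between the fingers and ball0 above 0.3 N or contact force between the fingers and ball1 above 0.3 N or contact force between the fingers and ball2 above 0.3 N or contact force between the fingers and ball3 above 0.3 N or contact force between the fingers and ball4 above 0.3 N or contact force between the fingers and ball5 above 0.3 N or contact force between the fingers and ball6 above 0.3 N or contact force between the fingers and ball7 above 0.3 N or contact force between the fingers and ball8 above 0.3 N).
It fails at once if a bystander is moved more than 25 mm (distance of any of multimeter, mouse, screwdriver from where it was at the start of the episode above 0.025 m).
It also fails if it takes over 58 s, if anything falls off the work surface, if the arm or the gripper's body presses on something with over 40 N, if the wrist force passes 120 N, or if a joint passes its speed limit or range.

ROBOT

A 7-joint arm with a two-finger parallel gripper is mounted at the origin on the work surface. World frame = base frame: x ahead of the robot, y to its left, z up, the work surface at z = 0. Lengths are in m, angles in rad, forces in N, time in s.
With the tool pointing down it reaches from about 0.4 to 0.9 m from the base axis. Payload 5.5 kg.
Tool frame: the origin (TCP) lies midway between the tips of the shut fingers; the grasp point (between the pads) lies 19 mm behind it; z points along the fingers, y is the line along which they close (so a half turn about z gives the same grasp; the last joint's range is limited). The gripper opens to 85 mm and grips with 20 to 120 N. Pads are 22 mm wide; open, the fingers measure 114 mm over their backs; the gripper's body (76 mm by 85 mm) begins 54 mm behind the grasp point. The pads swing forward as they close: fully open they stand 13 mm farther back than shut.
Start: joints at [-0.886, 0.501, -0.427, 1.55, 0.221, 1.138, -0.21], TCP at [0.266, 0.593, 0.231] pointing down, gripper open.
Joint ranges: [-2.88, 2.88], [-0.31, 2.03], [-1.54, 1.56], [0.2, 2.42], [-1.41, 4.55], [0.19, 2.02], [-2.57, 2.57]. Speed limits (rad/s): [2.57, 2.57, 3.14, 3.14, 3.14, 3.14, 3.14].

INTERFACE

Orientations are given as a unit quaternion [x, y, z, w].
In Python, from bench import monitor, eyes, arm gives the robot as it stands.
- The arm moves only by the tool apply_moves, never from a script. Its argument "steps" is one flat list of numbers, 7 for each row, row after row: the shift along the tool's x, y, z in units of 60 cm (1.0 is 60 cm), then the turn, a rotation vector about the tool's x, y, z in units of pi/2 rad (1.0 is pi/2 rad), then the gripper command: -1 is fully open, 1 is shut, values between are in proportion. A call has 1 to 20 rows; each row shifts and turns the commanded pose from where the row before left it, along the tool's axes as they then stand; what a row does not reach is not made up. A row lasts 1/12 s, in which the tool goes at most 41.7 mm and 7.16 degrees, less where a joint would pass 70% of its speed; a pose out of reach is approached as far as the arm can. A call with a number of a shift or a turn outside -1 to 1 is refused whole. A call with a gripper value outside its range is refused whole. The fingers move at their own pace and stop on an object; the grip force is fixed at half the most. Time passes only in rows, so rows that do not move let the fingers close. It gives the time, the measured TCP pose, the force, the opening and the grip force at its end, in the units of the state.
- monitor.get_state(): the state, without advancing time (a new reading comes with each control period).
- eyes.grab_frame(name): name is "scene" or "top" or "wrist"; returns the picture (420x560x3 uint8, blue, green, red); there is no depth.
- eyes.get_calibration(name): a dict with "camera_matrix" (3x3 intrinsics, pixels), "k1" (the pictures are not rectified: a ray, as slopes to the right and down, at radius r is drawn at 1 + k1 r^2 times it, then the intrinsics apply), "eye" and "rotation" of the camera in the world. Camera axes: x right, y down, z forward; pixel columns grow to the right and rows downward; lengths in m; the calibration is good to about 2 mm. A picture is of the moment at which its call begins: read the wrist's pose just before it. get_calibration takes no time and is no camera call; for the wrist camera it gives the pose at the moment of the call.
- arm.close_job(): hands the job in; it is judged then, once.
Trained networks look in the newest picture that a camera, given by its name, has taken for a name from the list of things; names that differ only in an ending like _2 or _b are one class to them, and where a whole thing is asked for, a point or a joint stands for the part that bears it (a point fixed in the world has none). Each returns a list of dicts, best first, with "conf" (0 to 1); they miss things now and then, are a little off and sometimes report something else, mostly with a low value. They report only what shows in the picture. A call takes as long as a camera call.
- eyes.spot_in(camera, query): "bbox" ([left, top, right, bottom] in pixels, round what is visible of it).
- eyes.spot_point(camera, query): "centre" ([column, row] in pixels: a listed point, or the origin of a listed thing).
The state is a dict: "clock": time; "q": joint angles; "qvel": joint speeds; "tau": joint torques, N m; "tcp_pos": TCP position; "tcp_rot": TCP orientation; "wrist_force": force on the tool from outside, world axes, zero at the start; "wrist_torque": the same for the moment, N m; "finger_gap": finger opening in m; "finger_force": force on a finger pad.
Only numpy, scipy, OpenCV 4.12 (cv2) and the standard library are available. Lean on these libraries where they do the work, as an engineer would, in place of code of your own. Each camera call takes 0.05 s, during which the arm holds its last target. There are 200 camera calls.

## Working session

There is one attempt and no reset: what is moved stays moved. The work goes in short steps, Python scripts to look and compute and a tool call to move; the robot and the scene stay as the last step left them, time stands still between calls to the robot, and variables do not carry over. Pictures are saved under pics/ and viewed, at most 10 in all, crops included, and the job is handed in when it is done.

Besides the shell and the picture viewer there is one more tool, called after "Call:" in YAML: its name, and indented under it one key for each argument. apply_moves: Moves the arm, as the interface text tells. Shifts and turns lie within -1 to 1; 1 stands for 60 cm of shift or pi/2 rad of turn. Its arguments: {"type":"object","properties":{"steps":{"type":"array","items":{"type":"number"}}},"required":["steps"]}

```bash
mkdir -p pics; cat > h.py <<'E'
import numpy as np,cv2
from bench import monitor,eyes,arm
def proj(c,P):
    k=eyes.get_calibration(c);R=np.array(k['rotation']);e=np.array(k['eye']);K=np.array(k['camera_matrix'])
    p=(np.atleast_2d(P)-e)@R; s=p[:,:2]/p[:,2:];r2=(s**2).sum(1,keepdims=True)
    s=s*(1+k['k1']*r2); return s*[K[0,0],K[1,1]]+[K[0,2],K[1,2]]
def ray(c,uv):
    k=eyes.get_calibration(c);R=np.array(k['rotation']);e=np.array(k['eye']);K=np.array(k['camera_matrix'])
    d=(np.array(uv)-[K[0,2],K[1,2]])/[K[0,0],K[1,1]]; s=d.copy()
    for _ in range(20): s=d/(1+k['k1']*(s@s))
    return e,R@np.array([s[0],s[1],1])
def atz(c,uv,z):
    e,d=ray(c,uv); return e+d*(z-e[2])/d[2]
E
cat > a.py <<'E'
from h import *
np.set_printoptions(precision=4,suppress=True)
for c in ['top','scene']:
    im=eyes.grab_frame(c); cv2.imwrite(f'pics/{c}0.png',im)
    for q in ['deck','pad_fill','pad_return','block','pocket0','pocket3']:
        print(c,q,[(np.round(d['centre']),round(d['conf'],2)) for d in eyes.spot_point(c,q)[:3]])
    for q in ['multimeter','mouse','screwdriver']:
        print(c,q,[(np.round(d['bbox']),round(d['conf'],2)) for d in eyes.spot_in(c,q)[:2]])
    k=eyes.get_calibration(c); print(k['eye'],k['rotation'])
s=monitor.get_state();print(s['clock'],s['tcp_pos'],s['tcp_rot'],s['finger_gap'])
E
python3 a.py
```

```text
top deck [(array([303., 225.]), 0.97)]
top pad_fill [(array([359., 230.]), 0.87)]
top pad_return [(array([260., 222.]), 0.63)]
top block [(array([277., 194.]), 0.88)]
top pocket0 [(array([318., 226.]), 0.94), (array([307., 230.]), 0.93), (array([304., 239.]), 0.91)]
top pocket3 [(array([318., 226.]), 0.94), (array([307., 230.]), 0.93), (array([304., 239.]), 0.91)]
top multimeter [(array([398., 215., 476., 270.]), 0.71)]
top mouse [(array([117., 238., 164., 271.]), 0.9), (array([264., 168., 306., 209.]), 0.29)]
top screwdriver [(array([337., 127., 363., 203.]), 0.71)]
[ 0.5286 -0.0043  1.222 ] [-0.6955  0.7176 -0.0219  0.0297]
scene deck [(array([248., 207.]), 0.67), (array([287., 209.]), 0.27)]
scene pad_fill [(array([212., 217.]), 0.72)]
scene pad_return [(array([283., 202.]), 0.96), (array([258., 219.]), 0.41)]
scene block [(array([213., 216.]), 0.75), (array([286., 209.]), 0.55)]
scene pocket0 [(array([250., 215.]), 0.86), (array([237., 212.]), 0.85), (array([244., 209.]), 0.82)]
scene pocket3 [(array([250., 215.]), 0.86), (array([237., 212.]), 0.85), (array([244., 209.]), 0.82)]
scene multimeter [(array([113., 260., 184., 303.]), 0.57)]
scene mouse [(array([319., 138., 344., 160.]), 0.84)]
scene screwdriver [(array([241., 254., 278., 315.]), 0.57)]
[ 1.2265 -0.6269  1.1072] [ 0.8638  0.3638 -0.1302 -0.3234]
1.0 [0.2661 0.593  0.2313] [ 0.2093  0.9778 -0.     -0.    ] 0.08560963591465649
```

```bash
sed -i "s/R=np.array(k\['rotation'\])/R=Rotation.from_quat(k['rotation']).as_matrix()/; 1a from scipy.spatial.transform import Rotation" h.py
python3 - <<'E'
from h import *
im=cv2.imread('pics/top0.png');cv2.imwrite('pics/t0c.png',cv2.resize(im[120:300,220:490],None,fx=2.9,fy=2.9,interpolation=cv2.INTER_CUBIC))
np.set_printoptions(precision=4,suppress=True)
print('deck',atz('top',(303,225),.075));print('fill',atz('top',(359,230),.075+.124*np.sin(.38)))
print('ret',atz('top',(260,222),.075-.124*np.sin(.38)));print('block',atz('top',(277,194),.075-.05*np.sin(.38)+.045*np.cos(.38)))
for n,u,z in [('mm',(398,215),.04),('mm',(476,270),.04),('mouse',(117,238),.03),('mouse',(164,271),.03),('sd',(337,127),.02),('sd',(363,203),.02)]: print(n,atz('top',u,z))
E
```

```text
deck [ 0.5601 -0.0529  0.075 ]
fill [ 0.5432 -0.1807  0.121 ]
ret [0.5724 0.0537 0.029 ]
block [0.6356 0.0077 0.0982]
mm [ 0.5788 -0.2924  0.04  ]
mm [ 0.4371 -0.4767  0.04  ]
mouse [0.5433 0.4161 0.03  ]
mouse [0.4568 0.2984 0.03  ]
sd [ 0.8118 -0.1517  0.02  ]
sd [ 0.613  -0.2101  0.02  ]
```

View pics/t0c.png

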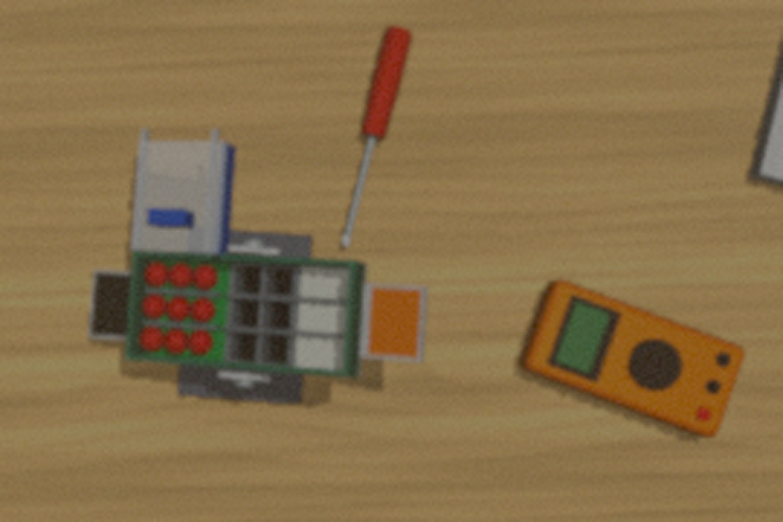

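```bash
cat > fit.py <<'E'
from h import *
from scipy.optimize import least_squares
np.set_printoptions(precision=4,suppress=True)
obs=[]
for c in ['top','scene']:
    eyes.grab_frame(c)
    for q in ['deck','pad_fill','pad_return','block']:
        for d in eyes.spot_point(c,q)[:2]: obs.append((c,q,d['centre'],d['conf']))
def loc(q,p): return {'deck':[0,0,0],'pad_fill':[0,-.124,0],'pad_return':[0,.124,0],'block':[.08,p[3],.0455]}[q]
def world(v,p,t=0.): return np.array([p[0],p[1],.075])+Rotation.from_euler('ZX',[p[2],t-.38]).apply(v)
# t>0 raises channel (+y) end
def res(p): return np.concatenate([(proj(c,world(loc(q,p),p))[0]-u)*cf for c,q,u,cf in obs if cf>.5])
r=least_squares(res,[.56,-.06,-.1,.055],loss='soft_l1',f_scale=2.)
print(r.x,r.cost)
for c,q,u,cf in obs: print(c,q,np.round(u,1),round(cf,2),proj(c,world(loc(q,r.x),r.x))[0])
p=r.x
im=eyes.grab_frame('top');S=2.9
big=cv2.resize(im[120:300,220:490],None,fx=S,fy=S,interpolation=cv2.INTER_CUBIC)
im2=eyes.grab_frame('scene');b2=cv2.resize(im2[150:270,160:340],None,fx=S,fy=S,interpolation=cv2.INTER_CUBIC)
def dr(b,c,o,V):
    P=((proj(c,np.array([world(v,p) for v in V]))-o)*S).astype(int)
    cv2.polylines(b,[P],True,(255,255,0),1)
sq=lambda cx,cy,z,w,h:[[cx+a*w/2,cy+e*h/2,z] for a,e in[(-1,-1),(1,-1),(1,1),(-1,1)]]
for b,c,o in[(big,'top',(220,120)),(b2,'scene',(160,150))]:
    for V in[sq(0,0,.03,.093,.194),sq(0,-.124,0,.06,.05),sq(0,.124,0,.06,.05),sq(.08,p[3],.0575,.014,.034)]: dr(b,c,o,V)
cv2.imwrite('pics/o.png',np.hstack([cv2.resize(big,(470,313)),cv2.resize(b2,(325,217)) if 0 else cv2.copyMakeBorder(cv2.resize(b2,(325,217)),0,96,0,0,0)]))
cv2.imwrite('pics/o.png',big);cv2.imwrite('pics/o2.png',b2)
print(monitor.get_state()['clock'])
for n,v in[('fill',[0,-.128,0]),('ret',[0,.128,0]),('blk',[.08,p[3],.0455])]: print(n,world(v,p),'end',world(v,p,.76))
E
python3 fit.py
```

```text
[ 0.5533 -0.0575 -0.0607  0.0482] 240.41188709704647
top deck [303.6 228.3] 0.69 [304.9724 227.7517]
top pad_fill [358.  228.4] 0.76 [355.3575 228.7787]
top pad_fill [274.4 193.3] 0.54 [355.3575 228.7787]
top pad_return [260.4 222.6] 0.86 [258.6418 226.8178]
top block [279.2 195.2] 0.74 [280.5358 193.3076]
scene deck [250.3 210.2] 0.94 [251.0328 210.1225]
scene pad_fill [214.6 219.4] 0.71 [217.4456 220.1175]
scene pad_fill [254.2 200.7] 0.64 [217.4456 220.1175]
scene pad_return [282.3 199.3] 0.84 [280.622 201.315]
scene pad_return [254.4 219.4] 0.58 [280.622 201.315]
scene block [283.9 210.1] 0.92 [285.4426 210.1063]
1.6
fill [ 0.5461 -0.1761  0.1225] end [ 0.5461 -0.1761  0.0275]
ret [0.5605 0.0612 0.0275] end [0.5605 0.0612 0.1225]
blk [ 0.6369 -0.0008  0.0994] end [ 0.6349 -0.0345  0.1351]
```

View pics/o.png

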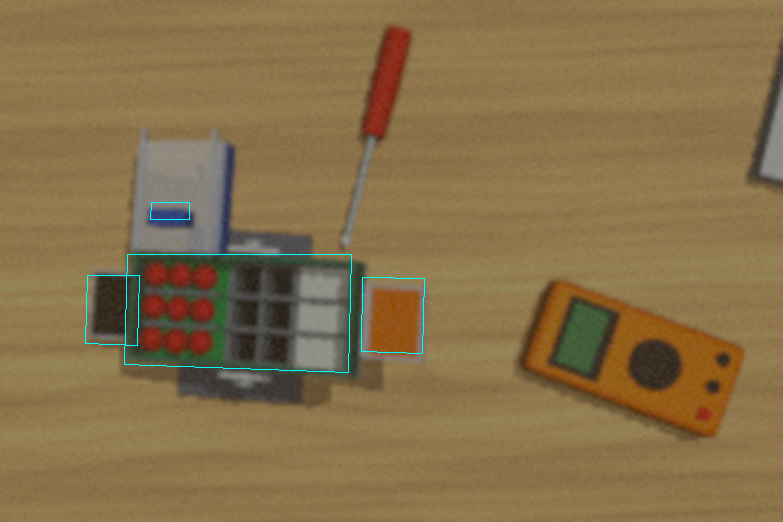

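View pics/o2.png

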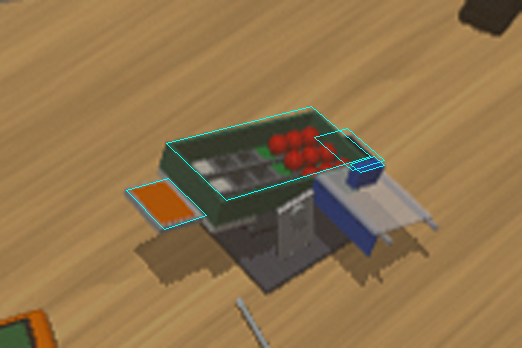

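Call:
apply_moves:
  steps: [0,0,0,0,0,-0.0674,1,0,0,0,0,0,-0.0674,1,0,0,0,0,0,-0.0674,1,-0.028,-0.0586,0,0,0,0,1,-0.028,-0.0586,0,0,0,0,1,-0.028,-0.0586,0,0,0,0,1,-0.028,-0.0586,0,0,0,0,1,-0.028,-0.0586,0,0,0,0,1,-0.028,-0.0586,0,0,0,0,1,-0.028,-0.0586,0,0,0,0,1,-0.028,-0.0586,0,0,0,0,1,-0.028,-0.0586,0,0,0,0,1,-0.028,-0.0586,0,0,0,0,1,-0.028,-0.0586,0,0,0,0,1,-0.028,-0.0586,0,0,0,0,1,-0.028,-0.0586,0,0,0,0,1,-0.028,-0.0586,0,0,0,0,1,-0.028,-0.0586,0,0,0,0,1,-0.028,-0.0586,0,0,0,0,1,-0.028,-0.0586,0,0,0,0,1]

```text
clock: 3.27
tcp_pos: [0.4884, -0.033, 0.2317]
tcp_rot: [0.052, 0.999, -0.0, 0.0]
wrist_force: [0.2, 0.3, -0.1]
finger_gap: -0.0002
finger_force: 0.0
```

Call:
apply_moves:
  steps: [-0.0283,-0.058,0,0,0,0,1,-0.0283,-0.058,0,0,0,0,1,-0.0283,-0.058,0,0,0,0,1,-0.0283,-0.058,0,0,0,0,1,0,0,0.03,0,0,0,1,0,0,0,0,0,0,1]

```text
clock: 3.77
tcp_pos: [0.5396, -0.1795, 0.2107]
tcp_rot: [0.055, 0.999, -0.0, -0.002]
wrist_force: [-0.8, 1.2, -0.7]
finger_gap: 0.0001
finger_force: 0.0
```

```bash
python3 - <<'E'
from h import *
im=eyes.grab_frame('wrist');cv2.imwrite('pics/w1.png',im)
s=monitor.get_state();print(s['tcp_pos'],s['clock'])
for q,z in[('pad_fill',.121),('deck',.075)]:
    for d in eyes.spot_point('wrist',q)[:2]: print(q,d['conf'],np.round(d['centre']),atz('wrist',d['centre'],z))
E
```

```text
[ 0.53970562 -0.17712384  0.21166073] 3.8167
pad_fill 0.7 [293. 218.] [ 0.54670296 -0.16803354  0.121     ]
```

View pics/w1.png

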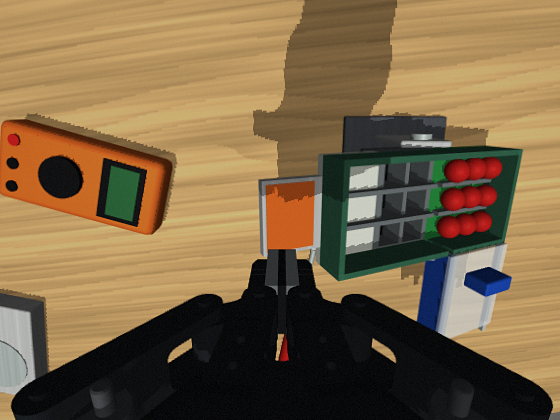

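Call:
apply_moves:
  steps: [-0.009,0.003,0.0333,0,0,0,1,0,0,0.0333,0,0,0,1,0,0,0.0333,0,0,0,1,0,0,0.02,0,0,0,1,0,0,0.0033,0,0,0,1,0,0,0.0033,0,0,0,1,0,0,0.0033,0,0,0,1,0,0,0.0033,0,0,0,1,0,0,0.0033,0,0,0,1,0,0,0.0033,0,0,0,1,0,0,0.0033,0,0,0,1,0,0,0.0033,0,0,0,1,0,0,0.0033,0,0,0,1,0,0,0.0033,0,0,0,1,0,0,0.0033,0,0,0,1,0,0,0.0033,0,0,0,1,0,0,0.0033,0,0,0,1,0,0,0.0033,0,0,0,1,0,0,0.0033,0,0,0,1,0,0,0.0033,0,0,0,1]

```text
clock: 5.58
tcp_pos: [0.5469, -0.1756, 0.1096]
tcp_rot: [0.052, 0.999, -0.0, 0.0]
wrist_force: [0.2, -1.2, 2.9]
finger_gap: 0.0
finger_force: 1.6
```

Call:
apply_moves:
  steps: [0,0,0.0025,0,0,0,1,0,0,0.0025,0,0,0,1,0,0,0.0025,0,0,0,1,0,0,0.0025,0,0,0,1,0,0,0.0025,0,0,0,1,0,0,0.0025,0,0,0,1,0,0,0.0025,0,0,0,1,0,0,0.0025,0,0,0,1,0,0,0.0025,0,0,0,1,0,0,0.0025,0,0,0,1,0,0,0.0025,0,0,0,1,0,0,0.0025,0,0,0,1,0,0,0.0025,0,0,0,1,0,0,0.0025,0,0,0,1,0,0,0.0025,0,0,0,1,0,0,0.0025,0,0,0,1,0,0,0.0025,0,0,0,1,0,0,0.0025,0,0,0,1,0,0,0.0025,0,0,0,1,0,0,0.0025,0,0,0,1]

```text
clock: 7.25
tcp_pos: [0.5465, -0.1755, 0.0795]
tcp_rot: [0.052, 0.999, -0.0, -0.0]
wrist_force: [-0.0, -2.5, 4.0]
finger_gap: 0.0
finger_force: 1.6
```

Call:
apply_moves:
  steps: [0,0,0.0025,0,0,0,1,0,0,0.0025,0,0,0,1,0,0,0.0025,0,0,0,1,0,0,0.0025,0,0,0,1,0,0,0.0025,0,0,0,1,0,0,0.0025,0,0,0,1,0,0,0.0025,0,0,0,1,0,0,0.0025,0,0,0,1,0,0,0.0025,0,0,0,1,0,0,0.0025,0,0,0,1,0,0,0.0025,0,0,0,1,0,0,0.0025,0,0,0,1,0,0,0.0025,0,0,0,1,0,0,0.0025,0,0,0,1,0,0,0.0025,0,0,0,1,0,0,0.0025,0,0,0,1,0,0,0.0025,0,0,0,1,0,0,0.0025,0,0,0,1,0,0,0.0025,0,0,0,1,0,0,0.0025,0,0,0,1]

```text
clock: 8.92
tcp_pos: [0.5466, -0.1754, 0.0495]
tcp_rot: [0.052, 0.999, 0.0, 0.0]
wrist_force: [-0.9, 0.1, 2.8]
finger_gap: -0.0001
finger_force: 1.5
```

Call:
apply_moves:
  steps: [0,0,0.0025,0,0,0,1,0,0,0.0025,0,0,0,1,0,0,0.0025,0,0,0,1,0,0,0.0025,0,0,0,1,0,0,0.0025,0,0,0,1,0,0,0.0025,0,0,0,1,0,0,0.0025,0,0,0,1,0,0,0.0025,0,0,0,1,0,0,0.0025,0,0,0,1,0,0,0.0025,0,0,0,1,0,0,0.0025,0,0,0,1,0,0,0.0025,0,0,0,1,0,0,0.0025,0,0,0,1,0,0,0.0025,0,0,0,1,0,0,0.001,0,0,0,1]

```text
clock: 10.17
tcp_pos: [0.5468, -0.1753, 0.0301]
tcp_rot: [0.052, 0.999, 0.0, -0.0]
wrist_force: [-8.2, 3.6, 27.2]
finger_gap: 0.0002
finger_force: 12.0
```

```bash
python3 - <<'E'
from h import *
im=eyes.grab_frame('wrist');t=eyes.grab_frame('top');cv2.imwrite('pics/c2.png',np.vstack([cv2.resize(im[80:300],(560,220)),cv2.resize(t[150:270,240:400],(480,360))[:,:].copy() if 0 else cv2.resize(t[165:265,230:400],(560,330))]))
print(monitor.get_state()['clock'])
E
```

```text
10.2667
```

View pics/c2.png

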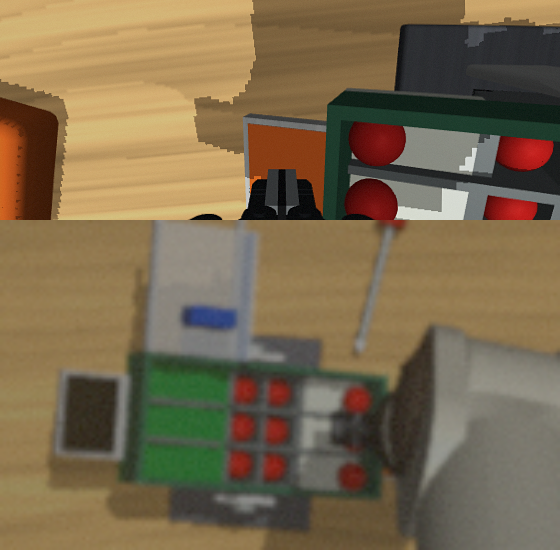

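Call:
apply_moves:
  steps: [0,0,-0.05,0,0,0,1,0,0,-0.06,0,0,0,1,0,0,-0.06,0,0,0,1,0,0,-0.06,0,0,0,1,0,0,-0.06,0,0,0,1,0,0.04,0,0,0,0,1,0,0.05,0,0,0,0,1,0,0.05,0,0,0,0,1,0,0.05,0,0,0,0,1,0,0.05,0,0,0,0,1,0,0.05,0,0,0,0,1,0,0.05,0,0,0,0,1,0,0.05,0,0,0,0,1,0,0.01,0,0,0,0,1,0,0,0,0,0,0,1]

```text
clock: 11.52
tcp_pos: [0.5711, 0.0666, 0.2014]
tcp_rot: [0.049, 0.999, 0.001, -0.001]
wrist_force: [-0.2, -0.2, -0.0]
finger_gap: -0.0001
finger_force: 0.0
```

```bash
python3 - <<'E'
from h import *
im=eyes.grab_frame('wrist');cv2.imwrite('pics/w3.png',im)
s=monitor.get_state();print(s['tcp_pos'],s['clock'])
for q,z in[('pad_return',.121)]:
    for d in eyes.spot_point('wrist',q)[:2]: print(q,d['conf'],np.round(d['centre']),atz('wrist',d['centre'],z))
E
```

```text
[0.57110219 0.06383858 0.20139797] 11.5667
pad_return 0.88 [266. 213.] [0.56754513 0.05058554 0.121     ]
pad_return 0.62 [148. 165.] [ 0.52310995 -0.02999551  0.121     ]
```

View pics/w3.png

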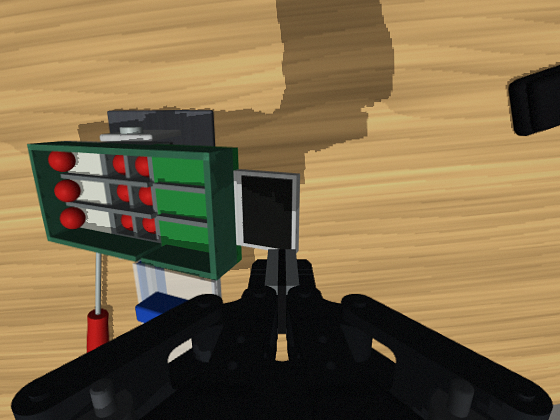

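Call:
apply_moves:
  steps: [0,0,0.0333,0,0,0,1,0,0,0.0333,0,0,0,1,0,0,0.0333,0,0,0,1,0,0,0.01,0,0,0,1,0,0,0.0033,0,0,0,1,0,0,0.0033,0,0,0,1,0,0,0.0033,0,0,0,1,0,0,0.0033,0,0,0,1,0,0,0.0033,0,0,0,1,0,0,0.0033,0,0,0,1,0,0,0.0033,0,0,0,1,0,0,0.0033,0,0,0,1,0,0,0.0033,0,0,0,1,0,0,0.0033,0,0,0,1,0,0,0.0033,0,0,0,1,0,0,0.0033,0,0,0,1,0,0,0.0033,0,0,0,1,0,0,0.0033,0,0,0,1,0,0,0.0033,0,0,0,1,0,0,0.0033,0,0,0,1]

```text
clock: 13.28
tcp_pos: [0.5715, 0.0634, 0.1042]
tcp_rot: [0.052, 0.999, 0.0, -0.0]
wrist_force: [0.0, 1.6, 2.8]
finger_gap: 0.0002
finger_force: 1.2
```

Call:
apply_moves:
  steps: [0,0,0.0025,0,0,0,1,0,0,0.0025,0,0,0,1,0,0,0.0025,0,0,0,1,0,0,0.0025,0,0,0,1,0,0,0.0025,0,0,0,1,0,0,0.0025,0,0,0,1,0,0,0.0025,0,0,0,1,0,0,0.0025,0,0,0,1,0,0,0.0025,0,0,0,1,0,0,0.0025,0,0,0,1,0,0,0.0025,0,0,0,1,0,0,0.0025,0,0,0,1,0,0,0.0025,0,0,0,1,0,0,0.0025,0,0,0,1,0,0,0.0025,0,0,0,1,0,0,0.0025,0,0,0,1,0,0,0.0025,0,0,0,1,0,0,0.0025,0,0,0,1,0,0,0.0025,0,0,0,1,0,0,0.0025,0,0,0,1]

```text
clock: 14.95
tcp_pos: [0.5716, 0.0633, 0.0743]
tcp_rot: [0.052, 0.999, -0.0, -0.0]
wrist_force: [0.8, 2.3, 2.2]
finger_gap: 0.0002
finger_force: 1.3
```

Call:
apply_moves:
  steps: [0,0,0.0025,0,0,0,1,0,0,0.0025,0,0,0,1,0,0,0.0025,0,0,0,1,0,0,0.0025,0,0,0,1,0,0,0.0025,0,0,0,1,0,0,0.0025,0,0,0,1,0,0,0.0025,0,0,0,1,0,0,0.0025,0,0,0,1,0,0,0.0025,0,0,0,1,0,0,0.0025,0,0,0,1,0,0,0.0025,0,0,0,1,0,0,0.0025,0,0,0,1,0,0,0.0025,0,0,0,1,0,0,0.0025,0,0,0,1,0,0,0.0025,0,0,0,1,0,0,0.0025,0,0,0,1,0,0,0.0025,0,0,0,1,0,0,0.0025,0,0,0,1,0,0,0.0025,0,0,0,1,0,0,0.0025,0,0,0,1]

```text
clock: 16.62
tcp_pos: [0.5715, 0.0634, 0.0443]
tcp_rot: [0.052, 0.999, 0.0, -0.0]
wrist_force: [-0.1, 0.0, 2.4]
finger_gap: 0.0002
finger_force: 1.1
```

Ten more slow rows to the stop.

Call:
apply_moves:
  steps: [0,0,0.0025,0,0,0,1,0,0,0.0025,0,0,0,1,0,0,0.0025,0,0,0,1,0,0,0.0025,0,0,0,1,0,0,0.0025,0,0,0,1,0,0,0.0025,0,0,0,1,0,0,0.0025,0,0,0,1,0,0,0.0025,0,0,0,1,0,0,0.0025,0,0,0,1,0,0,0.0025,0,0,0,1,0,0,0.001,0,0,0,1,0,0,0,0,0,0,1]

```text
clock: 17.62
tcp_pos: [0.5715, 0.0634, 0.0286]
tcp_rot: [0.052, 0.999, 0.0, -0.0]
wrist_force: [-0.0, -0.0, 0.9]
finger_gap: -0.0
finger_force: 0.3
```

Call:
apply_moves:
  steps: [0,0,0.002,0,0,0,1,0,0,0.002,0,0,0,1,0,0,0.002,0,0,0,1]

```text
clock: 17.87
tcp_pos: [0.5718, 0.0633, 0.0274]
tcp_rot: [0.052, 0.999, -0.0, -0.0]
wrist_force: [-9.8, -2.5, 32.0]
finger_gap: 0.0002
finger_force: 14.5
```

Call:
apply_moves:
  steps: [0,0,-0.05,0,0,0,1,0,0,-0.06,0,0,0,1,0,0,-0.06,0,0,0,1,0,0,-0.06,0,0,0,1,0,0,-0.06,0,0,0,1,-0.05,-0.023,0,0,0,0,1,-0.05,-0.023,0,0,0,0,1,-0.05,-0.023,0,0,0,0,1,-0.058,-0.024,0,0,0,0,1,0,0,0,0,0,0,1,0,0,0,0,0,0,1]

```text
clock: 18.78
tcp_pos: [0.6903, -0.007, 0.1974]
tcp_rot: [0.054, 0.999, -0.0, -0.001]
wrist_force: [0.4, 0.5, 0.0]
finger_gap: 0.0004
finger_force: 0.0
```

```bash
python3 - <<'E'
from h import *
im=eyes.grab_frame('wrist');s=monitor.get_state()
t=eyes.grab_frame('top')
cv2.imwrite('pics/w4.png',np.hstack([cv2.resize(im,(480,360)),cv2.resize(t[160:260,240:330],(320,356),interpolation=cv2.INTER_CUBIC)[:, :] if 0 else cv2.copyMakeBorder(cv2.resize(t[165:265,240:330],(320,356)),0,4,0,0,0)]))
print(s['tcp_pos'],s['clock'])
for c in['wrist','top']:
    for d in eyes.spot_point(c,'block')[:2]: print(c,d['conf'],np.round(d['centre'],1),atz(c,d['centre'],.0995))
E
```

```text
[ 0.68924029 -0.00520734  0.19773096] 18.8333
wrist 0.86 [287.5 136. ] [0.63229665 0.00653686 0.0995    ]
```

View pics/w4.png

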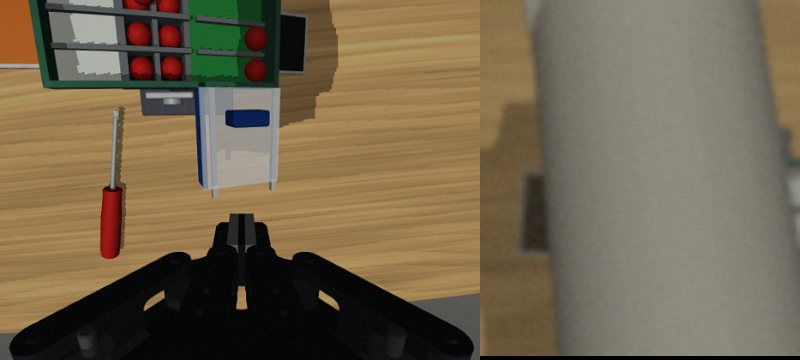

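Call:
apply_moves:
  steps: [0.0295,0.009,0.0333,0,0,0,1,0,0,0.0333,0,0,0,1,0,0,0.0333,0,0,0,1,0,0,0.0333,0,0,0,1,0,0,0.0333,0,0,0,1,0,0,0,0,0,0,1]

```text
clock: 19.48
tcp_pos: [0.6689, 0.0032, 0.0955]
tcp_rot: [0.051, 0.999, -0.0, -0.004]
wrist_force: [-1.1, 0.0, -0.9]
finger_gap: -0.0003
finger_force: 0.0
```

```bash
python3 - <<'E'
from h import *
im=eyes.grab_frame('wrist');s=monitor.get_state()
t=eyes.grab_frame('scene')
cv2.imwrite('pics/w5.png',np.hstack([cv2.resize(im,(420,315)),cv2.resize(t[165:255,200:308],(378,315),interpolation=cv2.INTER_CUBIC)]))
print(s['tcp_pos'],s['clock'])
E
```

```text
[0.67019922 0.00311959 0.09756821] 19.5333
```

View pics/w5.png

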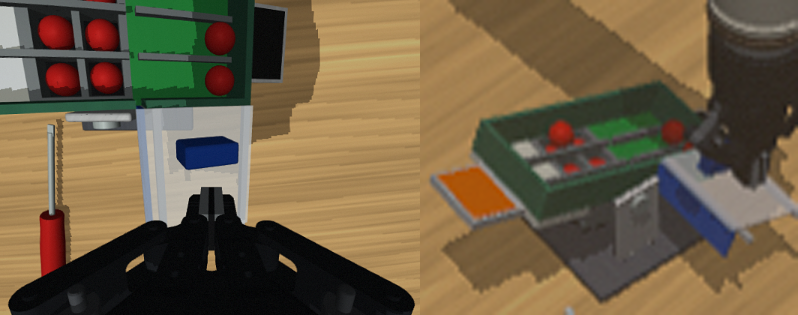

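Call:
apply_moves:
  steps: [0,0,-0.05,0,0,0,1,0,0,-0.05,0,0,0,1,0,0,-0.05,0,0,0,1,0,0,-0.05,0,0,0,1,0.037,-0.044,0,0,0,0,1,0.037,-0.044,0,0,0,0,1,0,0,0,0,0,0,1,0,0,0,0,0,0,1]

```text
clock: 20.25
tcp_pos: [0.6228, -0.0483, 0.2221]
tcp_rot: [0.054, 0.999, -0.001, 0.002]
wrist_force: [-0.1, 0.3, 0.4]
finger_gap: -0.0001
finger_force: 0.0
```

```bash
python3 - <<'E'
from h import *
im=eyes.grab_frame('wrist');s=monitor.get_state()
cv2.imwrite('pics/w6.png',im)
print(s['tcp_pos'],s['clock'])
E
```

```text
[ 0.62377091 -0.0462594   0.22183684] 20.3
```

View pics/w6.png

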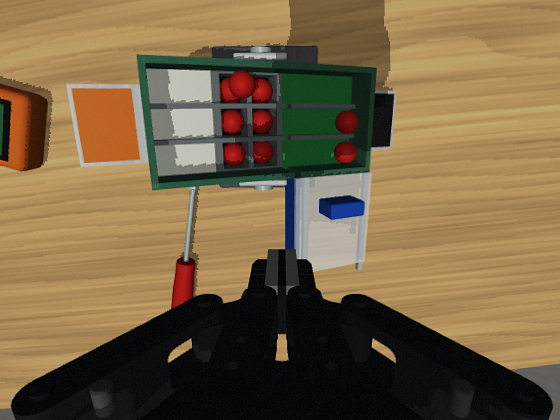

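Call:
apply_moves:
  steps: [0.0263,-0.057,0,0,0,0,1,0.0263,-0.057,0,0,0,0,1,0.0263,-0.057,0,0,0,0,1,0.0263,-0.057,0,0,0,0,1,0,0,0.0375,0,0,0,1,0,0,0.0375,0,0,0,1,0,0,0.0375,0,0,0,1,0,0,0.0375,0,0,0,1,0,0,0.005,0,0,0,1,0,0,0.0067,0,0,0,1,0,0,0.0067,0,0,0,1,0,0,0.0067,0,0,0,1,0,0,0.0067,0,0,0,1,0,0,0.0067,0,0,0,1,0,0,0.0067,0,0,0,1,0,0,0.0067,0,0,0,1,0,0,0.0067,0,0,0,1,0,0,0.0067,0,0,0,1,0,0,0.0067,0,0,0,1]

```text
clock: 21.88
tcp_pos: [0.5464, -0.1756, 0.0858]
tcp_rot: [0.052, 0.999, -0.0, 0.0]
wrist_force: [-0.3, -1.6, 3.2]
finger_gap: 0.0
finger_force: 1.5
```

Call:
apply_moves:
  steps: [0,0,0.0067,0,0,0,1,0,0,0.0067,0,0,0,1,0,0,0.0067,0,0,0,1,0,0,0.0067,0,0,0,1,0,0,0.0067,0,0,0,1,0,0,0.0067,0,0,0,1,0,0,0.0067,0,0,0,1,0,0,0.0067,0,0,0,1,0,0,0.0067,0,0,0,1,0,0,0.0067,0,0,0,1,0,0,0.0067,0,0,0,1,0,0,0.0067,0,0,0,1,0,0,0.0067,0,0,0,1,0,0,0.0035,0,0,0,1,0,0,0.003,0,0,0,1,0,0,0,0,0,0,1,0,0,0,0,0,0,1]

```text
clock: 23.3
tcp_pos: [0.5459, -0.1754, 0.0305]
tcp_rot: [0.052, 0.999, 0.0, -0.0]
wrist_force: [-2.1, 1.7, 9.8]
finger_gap: -0.0004
finger_force: 4.1
```

```bash
cat > balls.py <<'E'
from h import *
np.set_printoptions(precision=1,suppress=True)
from scipy.spatial.transform import Rotation
import sys
t=float(sys.argv[1])  # tilt
Rb=Rotation.from_euler('ZX',[-.105,t-.38]).as_matrix();o=np.array([.557,-.0587,.075])
for c in sys.argv[2:]:
    im=eyes.grab_frame(c);cv2.imwrite(f'pics/b_{c}.png',im)
    L=[]
    for d in eyes.spot_point(c,'ball0_center'):
        e,r=ray(c,d['centre']);e=Rb.T@(e-o);r=Rb.T@r
        h=[e+r*(z-e[2])/r[2] for z in(.011,-.012)]
        L.append([d['conf'],*(h[0][:2]*1e3),*(h[1][:2]*1e3)])
    print(c,'conf, xy on floor, xy in pocket');print(np.array(sorted(L,key=lambda a:a[2])))
print(monitor.get_state()['clock'])
E
python3 balls.py .76 top scene
```

```text
top conf, xy on floor, xy in pocket
[[  0.6 -31.4 -73.3 -31.3 -85.4]
 [  0.2 -30.2 -12.1 -30.1 -22.9]
 [  0.2  16.8  10.9  17.9   0.6]]
scene conf, xy on floor, xy in pocket
[]
23.5
```

Call:
apply_moves:
  steps: [0,0,-0.05,0,0,0,1,0,0,-0.06,0,0,0,1,0,0,-0.06,0,0,0,1,0,0,-0.06,0,0,0,1,0,0,-0.06,0,0,0,1,0,0.04,0,0,0,0,1,0,0.05,0,0,0,0,1,0,0.05,0,0,0,0,1,0,0.05,0,0,0,0,1,0,0.05,0,0,0,0,1,0,0.05,0,0,0,0,1,0,0.05,0,0,0,0,1,0,0.05,0,0,0,0,1,0,0.01,0,0,0,0,1,0,0,0.03,0,0,0,1,0,0,0.0333,0,0,0,1,0,0,0.0333,0,0,0,1,0,0,0.015,0,0,0,1,0,0,0,0,0,0,1]

```text
clock: 25.08
tcp_pos: [0.5689, 0.0622, 0.1342]
tcp_rot: [0.052, 0.999, -0.001, -0.003]
wrist_force: [-0.7, 0.5, -0.6]
finger_gap: 0.0001
finger_force: 0.0
```

Call:
apply_moves:
  steps: [0,0,0.0067,0,0,0,1,0,0,0.0067,0,0,0,1,0,0,0.014,0,0,0,1,0,0,0.014,0,0,0,1,0,0,0.014,0,0,0,1,0,0,0.014,0,0,0,1,0,0,0.014,0,0,0,1,0,0,0.014,0,0,0,1,0,0,0.014,0,0,0,1,0,0,0.014,0,0,0,1,0,0,0.014,0,0,0,1,0,0,0.014,0,0,0,1,0,0,0.005,0,0,0,1,0,0,0.005,0,0,0,1,0,0,0.004,0,0,0,1,0,0,0.003,0,0,0,1,0,0,0.0025,0,0,0,1,0,0,0.002,0,0,0,1]

```text
clock: 26.58
tcp_pos: [0.5711, 0.0635, 0.0321]
tcp_rot: [0.052, 0.999, 0.0, 0.0]
wrist_force: [-0.3, 0.8, 2.3]
finger_gap: 0.0001
finger_force: 1.0
```

Call:
apply_moves:
  steps: [0,0,0.0025,0,0,0,1,0,0,0.0025,0,0,0,1,0,0,0.002,0,0,0,1,0,0,0.002,0,0,0,1,0,0,0.002,0,0,0,1]

```text
clock: 27.0
tcp_pos: [0.5716, 0.0633, 0.0275]
tcp_rot: [0.052, 0.999, -0.0, 0.0]
wrist_force: [-7.8, -2.7, 30.4]
finger_gap: -0.0001
finger_force: 13.6
```

Call:
apply_moves:
  steps: [0,0,-0.05,0,0,0,1,0,0,-0.065,0,0,0,1,0,0,-0.065,0,0,0,1,0,0,-0.065,0,0,0,1,0,0,-0.065,0,0,0,1,0,0,-0.015,0,0,0,1,-0.035,-0.058,0,0,0,0,1,-0.035,-0.058,0,0,0,0,1,-0.035,-0.058,0,0,0,0,1,0,0,0,0,0,0,1,0,0,0,0,0,0,1]

```text
clock: 27.92
tcp_pos: [0.6232, -0.0509, 0.2196]
tcp_rot: [0.055, 0.998, -0.001, -0.0]
wrist_force: [-0.1, 1.1, 0.7]
finger_gap: 0.0
finger_force: 0.0
```

```bash
cat >> balls.py <<'E'
if 'wrist' in sys.argv:
    im=cv2.imread('pics/b_wrist.png');hsv=cv2.cvtColor(im,cv2.COLOR_BGR2HSV)
    m=((hsv[...,0]<6)|(hsv[...,0]>174))&(hsv[...,1]>170)&(hsv[...,2]>60)
    n,l,st,ce=cv2.connectedComponentsWithStats(m.astype(np.uint8))
    for i in range(1,n):
        if st[i,4]>60:
            e,r=ray('wrist',ce[i]);e=Rb.T@(e-o);r=Rb.T@r
            print(st[i,4],ce[i],[(e+r*(z-e[2])/r[2])[:2]*1e3 for z in(.011,-.012)])
E
python3 balls.py 0 wrist
```

```text
wrist conf, xy on floor, xy in pocket
[[  0.3 -26.7   2.  -28.3  10. ]
 [  0.9 -32.8  84.8 -34.8 100. ]]
28.0167
454 [233.   89.4] [array([-28.5, -25.7]), array([-30.2, -20.1])]
408 [351.9  87.2] [array([-33.6,  86.9]), array([-35.7, 102.3])]
404 [263.8  89.8] [array([-28.8,   0.5]), array([-30.6,   8.3])]
385 [350.3 119.3] [array([-4.7, 87.2]), array([ -4.3, 102.6])]
425 [234.5 121.1] [array([ -3.7, -25.4]), array([ -3.3, -19.8])]
376 [264.4 120.9] [array([-3.7,  0.6]), array([-3.2,  8.5])]
376 [348.7 151.4] [array([25.8, 87.3]), array([ 28.9, 102.8])]
405 [235.9 153.8] [array([ 23.1, -25.3]), array([ 26. , -19.7])]
352 [264.9 151.4] [array([22.2,  0.7]), array([25. ,  8.6])]
730 [184.7 283.9] [array([136.4, -77.1]), array([149.1, -76. ])]
```

Call:
apply_moves:
  steps: [-0.034,0.047,0,0,0,0,1,-0.034,0.047,0,0,0,0,1,0,0,0.04,0,0,0,1,0,0,0.04,0,0,0,1,0,0,0.04,0,0,0,1,0,0,0.04,0,0,0,1,0,0,0.04,0,0,0,1,0,0,0.006,0,0,0,1,0,0,0,0,0,0,1,0.0083,0,0,0,0,0,1,0.0083,0,0,0,0,0,1,0.0083,0,0,0,0,0,1,0.0083,0,0,0,0,0,1,0.0083,0,0,0,0,0,1,0.0083,0,0,0,0,0,1]

```text
clock: 29.27
tcp_pos: [0.6403, 0.008, 0.0982]
tcp_rot: [0.052, 0.999, 0.0, 0.001]
wrist_force: [2.2, -1.2, 0.8]
finger_gap: 0.0001
finger_force: 0.8
```

Call:
apply_moves:
  steps: [0.0083,0,0,0,0,0,1,0.0083,0,0,0,0,0,1,0.0083,0,0,0,0,0,1,0.0083,0,0,0,0,0,1,0.0083,0,0,0,0,0,1,0.0083,0,0,0,0,0,1,0.0083,0,0,0,0,0,1,0.0083,0,0,0,0,0,1,0.0083,0,0,0,0,0,1,0.0083,0,0,0,0,0,1,0.0083,0,0,0,0,0,1,0.0083,0,0,0,0,0,1,0.0083,0,0,0,0,0,1,0.0083,0,0,0,0,0,1,0.0083,0,0,0,0,0,1]

```text
clock: 30.52
tcp_pos: [0.5648, 0.0156, 0.0968]
tcp_rot: [0.052, 0.999, -0.0, -0.0]
wrist_force: [1.0, -1.7, 0.4]
finger_gap: -0.0002
finger_force: 0.8
```

Call:
apply_moves:
  steps: [0.004,0,0,0,0,0,1,0.004,0,0,0,0,0,1,0.0033,0,0,0,0,0,1,0.0033,0,0,0,0,0,1]

```text
clock: 30.85
tcp_pos: [0.561, 0.0158, 0.0978]
tcp_rot: [0.052, 0.999, 0.0, 0.005]
wrist_force: [13.6, -3.8, -6.2]
finger_gap: 0.0
finger_force: 7.1
```

Call:
apply_moves:
  steps: [0.003,0,0,0,0,0,1,0,0,0,0,0,0,1]

```text
clock: 31.02
tcp_pos: [0.561, 0.0155, 0.0985]
tcp_rot: [0.053, 0.999, 0.0, 0.006]
wrist_force: [14.1, -4.0, -5.7]
finger_gap: 0.0002
finger_force: 7.1
```

Call:
apply_moves:
  steps: [-0.02,0,0,0,0,0,1,-0.03,0,0,0,0,0,1,-0.01,0,-0.02,0,0,0,1,0,0,-0.05,0,0,0,1,0,0,-0.05,0,0,0,1,0,0,-0.05,0,0,0,1,-0.05,-0.02,-0.05,0,0,0,1,-0.04,-0.045,0,0,0,0,1,-0.02,-0.045,0,0,0,0,1,0,0,0,0,0,0,1,0,0,0,0,0,0,1]

```text
clock: 31.93
tcp_pos: [0.6472, -0.0613, 0.2263]
tcp_rot: [0.054, 0.999, -0.0, -0.001]
wrist_force: [-0.0, 1.8, -1.4]
finger_gap: -0.0002
finger_force: 0.0
```

```bash
python3 balls.py 0 wrist; python3 - <<'E'
from h import *
im=cv2.imread('pics/b_wrist.png');cv2.imwrite('pics/w7.png',im)
E
```

```text
wrist conf, xy on floor, xy in pocket
[[ 0.6 25.5 -1.3 26.3  7.3]]
32.0333
430 [242.1  59.2] [array([-26.6, -27.2]), array([-30.4, -20.9])]
363 [272.5  60.6] [array([-27. ,  -1.1]), array([-30.8,   7.4])]
418 [243.3  91.6] [array([ -1.8, -27. ]), array([ -3.4, -20.7])]
364 [272.6  92.5] [array([-1.8, -1.2]), array([-3.3,  7.3])]
339 [273.1 123.5] [array([24., -1.]), array([24.7,  7.6])]
376 [244.1 125.3] [array([ 25.2, -27.2]), array([ 25.9, -20.9])]
1088 [189.1 272.7] [array([153. , -82.7]), array([164.8, -81.2])]
```

View pics/w7.png

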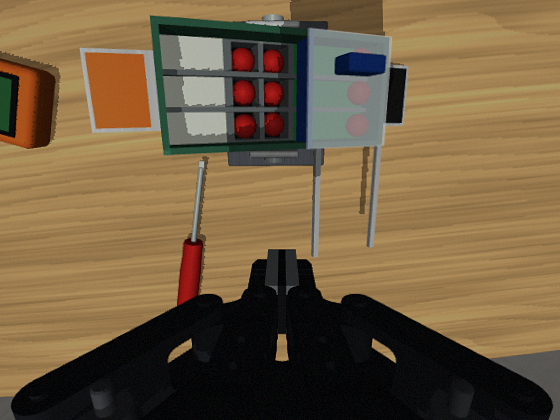

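The picture shows six balls in the pockets, three under the shut shutter, with the shutter edge flush with the walls. The board is still tipped to the channel.

```bash
python3 -c "
from bench import arm
print(arm.close_job())"
```

```text
the job is handed in; nothing more can be done
None
```

The job is handed in at about 32 s of the 58 s limit: six balls are in the pockets, three are in the channel under the fully shut shutter, and the board is tipped to the channel (it took a second tip, because one spare ball stuck over the pockets); no verdict came back.

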